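# Close the row of files with the matching bookend

## Robot

A 6-joint arm with a two-finger parallel gripper is mounted at the origin on a cart in front of the work surface, level with it; the furniture and walls round the work are solid. World frame = base frame: x ahead of the robot, y to its left, z up, the work surface at z = 0. Lengths are in m, angles in rad, forces in N, time in s.
With the tool pointing down it reaches from about 0.25 to 0.775 m from the base axis. Payload 4 kg.
Tool frame: the origin (TCP) lies on the centre line of the jaws, within the pads' length; the fingertips stand 8 mm ahead of it and the grasp point (between the pads) lies 11 mm behind it; x points along the fingers, z is the direction in which the jaws open and shut, and the axes are right-handed (so a half turn about x gives the same grasp; the last joint's range is limited). The gripper opens to 94 mm and grips with 3 to 60 N. Pads are 16 mm wide; open, the fingers measure 119 mm over their backs; the gripper's body (75 mm by 177 mm) begins 78 mm behind the grasp point.
Start: joints at [1.076, 0.087, 1.371, -0, 1.684, -0.103], TCP at [0.21, 0.508, 0.214] pointing down, gripper open.
Joint ranges: [-3.1, 3.1], [-0.76, 2.03], [0.27, 2.55], [-1.08, 4.22], [0.17, 2.65], [-2.57, 2.57]. Speed limits (rad/s): [2.79, 2.79, 3.14, 3.14, 3.14, 3.14].

## Interface

Orientations are given as a unit quaternion [x, y, z, w].
In Python, from rig import telemetry, vision, hand_in gives the robot as it stands.
- The arm moves only by the shell command python3 -m handwheel 'ROWS' [OPENING] [FORCE]. ROWS is JSON, a list of rows, each a list of 2 entries, a list of its own where there are three numbers: the shift along the tool's x, y, z normalised to -1 to 1, where 1 is 0.06 m, then the turn about the tool's x normalised to -1 to 1, where 1 is 0.12 rad. In form: [[[tx, ty, tz], spin], ...]. A call has 1 to 12 rows; each row shifts and turns the commanded pose from where the row before left it, along the tool's axes as they then stand; what a row does not reach is not made up. A row lasts 1/8 s, in which the tool goes at most 62.5 mm and 10.7 degrees, less where a joint would pass 70% of its speed; a pose out of reach is approached as far as the arm can. A call with a number of a shift or a turn outside -1 to 1 is refused whole. A call with a gripper value outside its range is refused whole. OPENING is the opening, from 0 (shut) to 1 (fully open), set as the call begins (- or left out, the last holds). The fingers move at their own pace and stop on an object; FORCE is the grip in N (left out, the last holds). Time passes only in rows, so rows that do not move let the fingers close. It gives the time, the measured TCP pose, the force and the opening at its end, in the units of the state.
- telemetry.get_state(): the state, without advancing time (a new reading comes with each control period).
- vision.camera(name): name is "side" or "top" or "wrist"; returns the picture (400x640x3 uint8, blue, green, red); there is no depth.
- vision.camera_params(name): a dict with "camera_matrix" (3x3 intrinsics, pixels), "extrinsics" (4x4, takes a point from world to camera coordinates). Camera axes: x right, y down, z forward; pixel columns grow to the right and rows downward; lengths in m; the calibration is good to about 2 mm. A picture is of the moment at which its call begins: read the wrist's pose just before it. camera_params takes no time and is no camera call; for the wrist camera it gives the pose at the moment of the call.
- hand_in(): hands the job in, once; it reports no verdict.
The state is a dict: "clock": time; "joints": joint angles; "qd": joint speeds; "joint_torque": joint torques, N m; "eef_pos": TCP position; "orientation": TCP orientation; "ft_force": force on the tool from outside, world axes, zero at the start; "ft_torque": the same for the moment, N m; "finger_gap": finger opening in m.
Only numpy, scipy, OpenCV 4.12 (cv2) and the standard library are available. Lean on these libraries where they do the work, as an engineer would, in place of code of your own. Each camera call takes 0.05 s, during which the arm holds its last target. There are 200 camera calls.

## Task

Two pairs of wooden bookends have got mixed up: one pair has quarter-round backs, the other stepped backs, and only one bookend stands at the row of small files. Find its twin (too wide to grip across, so best pushed) and bring it, flat face first, centred on the row and square to it, up against the leaning files until all four stand upright and close together between the matching pair. Do not topple a file, shove the whole row along the desk, or disturb the other two bookends, the calculator or the stapler.

Things in the scene. Friction and masses are not known exactly. Their poses are not given: they have to be found in the camera images.
- file_a: Small lever-arch file, 30 mm thick (own y), 110 mm deep (own x, spine at -x towards the robot), 135 mm high (own z, upright when vertical), 0.25 kg; origin under its centre. Row and bookends stand on a fixed 2 mm thick desk mat (its top at z = 2 mm). The first of the row, upright, against the standing bookend, which is on its +y side.
- file_b: Small lever-arch file, 30 mm thick (own y), 110 mm deep (own x, spine at -x towards the robot), 135 mm high (own z, upright when vertical), 0.25 kg; origin under its centre. Second of the row, upright, on the -y side of file_a.
- file_c: Small lever-arch file, 30 mm thick (own y), 110 mm deep (own x, spine at -x towards the robot), 135 mm high (own z, upright when vertical), 0.25 kg; origin under its centre. Third; it leans about 15 degrees with its top against file_b, its foot slid out towards -y.
- file_d: Small lever-arch file, 30 mm thick (own y), 110 mm deep (own x, spine at -x towards the robot), 135 mm high (own z, upright when vertical), 0.25 kg; origin under its centre. Fourth and last; it leans flat against file_c. The open end of the row is on its -y side.
- round_end_1: Wooden bookend, quarter-round back, 76 wide (own x), 85 deep (y), 92 high (mm), 0.5 kg. Origin under footprint centre; flat face, which goes to the files, at own y=+42.5; back at y=-42.5 upright for the lowest 24, then curves to the crest, 12 thick. Stands at the upright end of the row, or spare behind it with the other shape at the row.
- step_end_1: Wooden bookend, stepped back, 76 wide (own x), 85 deep (y), 92 high (mm), 0.5 kg. Origin under footprint centre; flat face, which goes to the files, at own y=+42.5; back at y=-42.5 upright for the lowest 32; stairs 29 and 58 further in rise to 62 and 92. Stands at the upright end of the row, or spare behind it with the other shape at the row.
- round_end_2: Wooden bookend, quarter-round back, 76 wide (own x), 85 deep (y), 92 high (mm), 0.5 kg. Origin under footprint centre; flat face, which goes to the files, at own y=+42.5; back at y=-42.5 upright for the lowest 24, then curves to the crest, 12 thick. Stands loose beyond the open end: in line with the row, or nearer and to the far side of that line.
- step_end_2: Wooden bookend, stepped back, 76 wide (own x), 85 deep (y), 92 high (mm), 0.5 kg. Origin under footprint centre; flat face, which goes to the files, at own y=+42.5; back at y=-42.5 upright for the lowest 32; stairs 29 and 58 further in rise to 62 and 92. Stands loose beyond the open end: in line with the row, or nearer and to the far side of that line.
- calculator: Grey desk calculator, 142 x 86 x 17 mm, lying left of the row; origin under its centre. Leave it.
- stapler: Black stapler, 135 x 34 x 41 mm, on the mat behind the row; origin under its centre. Leave it.
There are look-alikes about, which are no part of the job. Leave any orange look-alike of the round_end_2 alone. What is shaped like the round_end_1 but green or yellow is not meant.

How it is judged:
At the end, for the whole second after the job is handed in: All four files upright (0.06 rad), at rest and closed up between two bookends of one shape; the twin at the open end upright, flat face to the files, square within 0.12 rad, within 30 mm of the row's middle line, its origin 135 to 155 mm from file_a's along the row (147.5 when all touch) (angle between each of file_a, file_b, file_c, file_d's own z axis and vertical below 0.06 rad and linear speed of each of file_a, file_b, file_c, file_d below 0.01 m/s and ((horizontal distance between round_end_1 and file_a below 0.13 m and y of round_end_2 in the frame of file_a between -0.155 and -0.135 m and x of round_end_2 in the frame of file_a between -0.03 and 0.03 m and y of file_a in the frame of round_end_2 above 0.1 m and angle between the y axis of round_end_2 and the y axis of file_a, either way round below 0.12 rad and y of round_end_1 in the frame of file_a below 0.068 m and angle between each of round_end_2, round_end_1's own z axis and vertical below 0.06 rad and linear speed of round_end_2 below 0.01 m/s) or (horizontal distance between step_end_1 and file_a below 0.13 m and y of step_end_2 in the frame of file_a between -0.155 and -0.135 m and x of step_end_2 in the frame of file_a between -0.03 and 0.03 m and y of file_a in the frame of step_end_2 above 0.1 m and angle between the y axis of step_end_2 and the y axis of file_a, either way round below 0.12 rad and y of step_end_1 in the frame of file_a below 0.068 m and angle between each of step_end_2, step_end_1's own z axis and vertical below 0.06 rad and linear speed of step_end_2 below 0.01 m/s))).
It fails at once if a file falls over (angle between any of file_a, file_b, file_c, file_d's own z axis and vertical above 0.6 rad).
It fails at once if the bookend at the row, or the spare one behind it, is pushed more than 40 mm from its place (distance of any of round_end_1, step_end_1 from where it was at the start of the episode above 0.04 m).
It fails at once if the loose bookend of the other shape is moved more than 30 mm ((horizontal distance between round_end_1 and file_a below 0.13 m and distance of step_end_2 from where it was at the start of the episode above 0.03 m) or (horizontal distance between step_end_1 and file_a below 0.13 m and distance of round_end_2 from where it was at the start of the episode above 0.03 m)).
It fails at once if the calculator or the stapler is moved more than 30 mm (distance of any of calculator, stapler from where it was at the start of the episode above 0.03 m).
It also fails if it takes over 54 s, if anything falls off the work surface, if the arm or the gripper's body presses on something with over 40 N, if the wrist force passes 120 N, or if a joint passes its speed limit or range.

## Working session

There is one attempt and no reset: what is moved stays moved. The work goes in short steps, Python scripts to look and compute and a shell command to move; the robot and the scene stay as the last step left them, time stands still between calls to the robot, and variables do not carry over. Pictures are saved under pics/ and viewed, about 8 in all and at most 12, crops included, and the job is handed in when it is done.

```bash
mkdir -p pics; cat > h.py <<'E'
import numpy as np,cv2
from rig import telemetry,vision
def snap(n,f):
    p=vision.camera_params(n);im=vision.camera(n);cv2.imwrite('pics/'+f,im);np.savez('pics/'+f+'.npz',K=p['camera_matrix'],E=p['extrinsics']);return im
def w(f,u,v,z):
    d=np.load('pics/'+f+'.npz');K,E=d['K'],d['E'];R,t=E[:3,:3],E[:3,3]
    r=R.T@np.linalg.solve(K,[u,v,1.]);c=-R.T@t;return np.round(c+r*(z-c[2])/r[2],4)
def px(f,P):
    d=np.load('pics/'+f+'.npz');q=d['K']@(d['E'][:3,:3]@np.array(P)+d['E'][:3,3]);return np.round(q[:2]/q[2],1)
E
python3 - <<'E'
from h import *
snap('top','top0.png');snap('side','side0.png')
s=telemetry.get_state();print(s)
for n in('top','side'):
    E=vision.camera_params(n)['extrinsics'];print(n,-E[:3,:3].T@E[:3,3],E[2,:3])
E
```

```text
{'clock': 0.1, 'joints': array([ 1.07588758e+00,  8.78871521e-02,  1.37209229e+00, -7.80507534e-06,
        1.68361265e+00, -1.03136620e-01]), 'qd': array([ 1.53902776e-03, -1.70501220e-03, -1.68210218e-03,  7.93542064e-05,
       -2.03151408e-03, -3.68252499e-04]), 'joint_torque': array([ 2.54150873e-03, -3.41249228e+01, -3.03300047e+01,  7.21594552e-02,
        3.03770613e-02, -9.94947322e-05]), 'eef_pos': array([0.20980025, 0.50789221, 0.2124234 ]), 'orientation': array([-0.39345233,  0.58837919,  0.39278663,  0.58713189]), 'ft_force': array([-1.12313809, -0.39717693, -0.68894101]), 'ft_torque': array([-0.04131917, -0.00948797,  0.0192562 ]), 'finger_gap': 0.09419015341135101}
top [0.24688386 0.07858192 1.56718846] [ 0.20002597  0.00679702 -0.97976702]
side [0.35166071 1.38407502 1.00212819] [ 0.11914393 -0.79767267 -0.59120473]
```

View pics/top0.png

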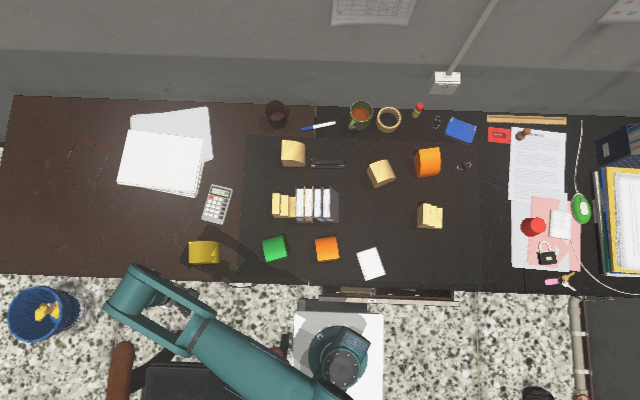

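View pics/side0.png

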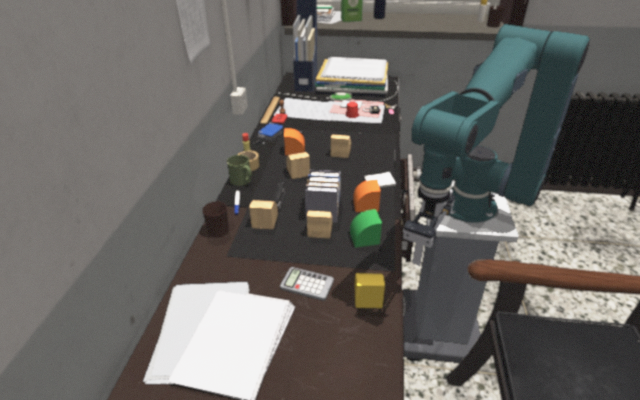

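```bash
python3 - <<'E'
from h import *
im=cv2.imread('pics/top0.png')[135:240,260:460]
cv2.imwrite('pics/c1.png',cv2.resize(im,None,fx=4,fy=4,interpolation=cv2.INTER_CUBIC))
E
```

```text
(no output)
```

View pics/c1.png

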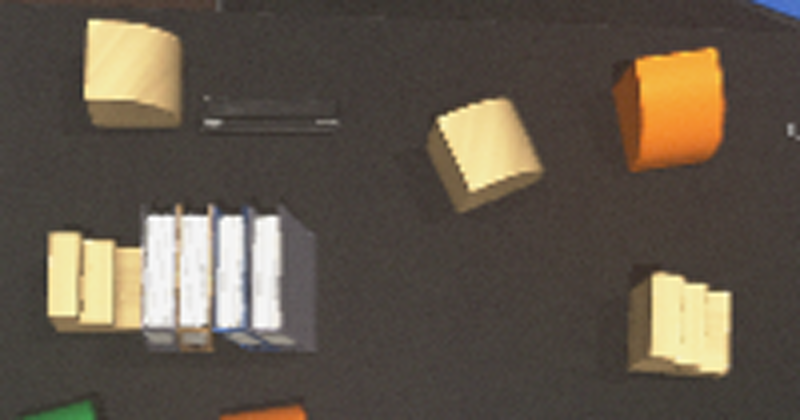

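```bash
python3 - <<'E'
from h import *
f='top0.png'
c=lambda n,a,b,z:print(n,w(f,260+a/4,135+b/4,z))
c('s1 crest TL',50,232,.094);c('s1 crest BL',50,317,.094)
c('s1 low TR',142,248,.034);c('s1 low BR',142,328,.034)
c('a top L',147,215,.137);c('a top L bot',147,330,.137);c('b top R bot',211,328,.137);c('a/b top',180,215,.137)
c('d foot far',316,240,.01);c('d foot near',316,350,.01)
c('s2 crest TL',654,272,.094);c('s2 crest BL',648,358,.094);c('s2 crest TR',682,278,.094)
c('s2 low TR',730,292,.034);c('s2 low BR',727,376,.034)
c('s2 face foot near',629,374,.002)
E
```

```text
s1 crest TL [0.5543 0.2507 0.094 ]
s1 crest BL [0.4777 0.2463 0.094 ]
s1 low TR [0.5548 0.1716 0.034 ]
s1 low BR [0.48   0.1681 0.034 ]
a top L [0.5635 0.1624 0.137 ]
a top L bot [0.4627 0.1577 0.137 ]
b top R bot [0.4665 0.1031 0.137 ]
a/b top [0.5645 0.1338 0.137 ]
d foot far [0.5733 0.0096 0.01  ]
d foot near [0.4689 0.0069 0.01  ]
s2 crest TL [ 0.5376 -0.2874  0.094 ]
s2 crest BL [ 0.4604 -0.2811  0.094 ]
s2 crest TR [ 0.5331 -0.3122  0.094 ]
s2 low TR [ 0.5332 -0.3721  0.034 ]
s2 low BR [ 0.4552 -0.3676  0.034 ]
s2 face foot near [ 0.4581 -0.2856  0.002 ]
```

```bash
cat >> h.py <<'E'
from scipy.spatial.transform import Rotation as Ro
def rep(target=None,yaw=None):
    s=telemetry.get_state();R=Ro.from_quat(s['orientation']).as_matrix()
    z=R[:,2];print('t',round(s['clock'],2),'p',s['eef_pos'].round(4),'F',s['ft_force'].round(1),'gap',round(s['finger_gap'],4),'q1,q6',s['joints'][[0,5]].round(3));print('axes x,y,z',R.T.round(3).tolist(),'z yaw',np.arctan2(z[1],z[0]).round(4))
    if target is not None: print('units',(R.T@(np.array(target)-s['eef_pos'])/.06).round(2))
E
python3 -c "
from h import *
rep([.488,-.43,.2])"
```

```text
t 0.1 p [0.2098 0.5079 0.2124] F [-1.1 -0.4 -0.7] gap 0.0942 q1,q6 [ 1.076 -0.103]
axes x,y,z [[-0.001, -0.002, -1.0], [-0.924, 0.382, 0.0], [0.382, 0.924, -0.002]] z yaw 1.179
units [  0.23 -10.25 -12.68]
```

```bash
python3 -m handwheel '[[[0,0,0],1],[[0,0,0],1],[[0,0,0],1],[[0,0,0],1],[[0,0,0],1],[[0,0,0],1],[[0,0,0],1],[[0,0,0],1],[[0,0,0],1],[[0,0,0],1],[[0,0,0],0.42],[[0,0,0],0]]' 0.45 20; python3 -c "
from h import *
rep([.488,-.43,.2])"
```

```text
clock: 1.6
eef_pos: [0.2099, 0.5081, 0.2129]
orientation: [0.025, 0.707, -0.025, 0.706]
ft_force: [-1.0, 0.5, 0.4]
finger_gap: 0.0424
t 1.6 p [0.2099 0.5081 0.2129] F [-1.   0.5  0.4] gap 0.0424 q1,q6 [1.076 1.147]
axes x,y,z [[-0.001, -0.001, -1.0], [0.071, 0.997, -0.001], [0.997, -0.071, -0.0]] z yaw -0.0708
units [  0.23 -15.27   5.73]
```

```bash
python3 -m handwheel '[[[0,-0.5,0.3],0],[[0,-0.9,0.5],0],[[0,-0.9,0.5],0],[[0,-0.9,0.5],0],[[0,-0.9,0.5],0],[[0,-0.9,0.5],0],[[0,-0.9,0.5],0],[[0,-0.9,0.5],0],[[0,-0.9,0.5],0],[[0,-0.9,0.4],0],[[0,-0.9,0.4],0],[[0,-0.9,0.4],0]]'
python3 -m handwheel '[[[0,-0.9,0.2],0],[[0,-0.9,0.1],0],[[0,-0.9,0],0],[[0,-0.9,0],0],[[0,-0.6,0],0],[[0,-0.3,0],0],[[0,0,0],0],[[0,0,0],0]]'
python3 - <<'E'
from h import *
rep([.488,-.43,.2])
snap('wrist','w1.png')
for y,x in((-.2845,.4965),):pass
snap('top','t1.png')
print(px('w1.png',[.5376,-.2874,.094]),px('w1.png',[.4604,-.2811,.094]),px('w1.png',[.5332,-.3721,.034]),px('w1.png',[.4552,-.3676,.034]))
E
```

```text
clock: 3.1
eef_pos: [0.495, -0.1396, 0.2133]
orientation: [0.025, 0.707, -0.025, 0.707]
ft_force: [1.1, 0.0, 0.4]
finger_gap: 0.0424
clock: 4.1
eef_pos: [0.4938, -0.4068, 0.2136]
orientation: [0.025, 0.707, -0.024, 0.707]
ft_force: [0.1, -0.1, 0.1]
finger_gap: 0.0425
t 4.1 p [ 0.4938 -0.4068  0.2136] F [ 0.1 -0.1  0.1] gap 0.0425 q1,q6 [-0.778 -0.708]
axes x,y,z [[0.0, 0.001, -1.0], [0.07, 0.998, 0.001], [0.998, -0.07, 0.0]] z yaw -0.0698
units [ 0.23 -0.39 -0.07]
[363.4  43.5] [263.8  42.3] [355.2 147.3] [277.2 148.3]
```

View pics/w1.png

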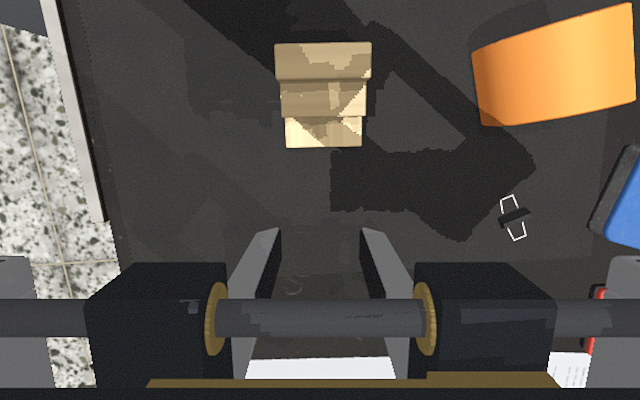

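```bash
python3 - <<'E'
from h import *
for u,v,z in((275,43,.094),(371,42,.094),(286,148,.034),(362,146,.034)):print(w('w1.png',u,v,z))
E
```

```text
[ 0.469  -0.2822  0.094 ]
[ 0.5435 -0.2867  0.094 ]
[ 0.464  -0.3679  0.034 ]
[ 0.54   -0.3713  0.034 ]
```

```bash
python3 -m handwheel '[[[0.5,0,0.1],-0.17],[[0.8,0,0],0],[[0.8,0,0],0],[[0.5,0,0],0],[[0.3,0,0],0],[[0.2,0,0],0],[[0,0,0],0],[[0,0,0],0]]'
python3 -c "
from h import *
rep([.502,-.38,.026])"
```

```text
clock: 5.2
eef_pos: [0.5002, -0.4093, 0.0291]
orientation: [0.017, 0.706, -0.019, 0.708]
ft_force: [0.5, -0.3, 0.2]
finger_gap: 0.0427
t 5.2 p [ 0.5002 -0.4093  0.0291] F [ 0.5 -0.3  0.2] gap 0.0427 q1,q6 [-0.774 -0.723]
axes x,y,z [[0.002, -0.002, -1.0], [0.051, 0.999, -0.002], [0.999, -0.051, 0.002]] z yaw -0.0509
units [0.05 0.49 0.01]
```

```bash
python3 -m handwheel '[[[0,0.15,0],0],[[0,0.15,0],0],[[0,0.08,0],0],[[0,0.06,0],0],[[0,0.05,0],0],[[0,0.05,0],0],[[0,0.08,0],0],[[0,0.12,0],0],[[0,0.15,0],0],[[0,0.15,0.01],0],[[0,0.15,0.01],0],[[0,0.15,0.01],0]]'
python3 -m handwheel '[[[0,0.15,0.01],0],[[0,0.15,0.01],-0.03],[[0,0.15,0.01],-0.03],[[0,0.15,0.01],-0.03],[[0,0.15,0.01],-0.03],[[0,0.15,0.01],-0.03],[[0,0.15,0.01],-0.03],[[0,0.15,0.01],-0.03],[[0,0.15,0.01],-0.03],[[0,0.15,0.01],-0.03],[[0,0.1,0.01],0],[[0,0.05,0],0]]'
python3 - <<'E'
from h import *
rep()
snap('wrist','w2.png');snap('top','t2.png')
a=cv2.imread('pics/w2.png')[:300];b=cv2.resize(cv2.imread('pics/t2.png')[150:235,250:450],None,fx=3.2,fy=3.2,interpolation=cv2.INTER_CUBIC)
cv2.imwrite('pics/v2.png',np.vstack([a,b]))
E
```

```text
clock: 6.7
eef_pos: [0.5053, -0.3277, 0.0274]
orientation: [0.018, 0.707, -0.018, 0.707]
ft_force: [-0.8, -2.7, -1.4]
finger_gap: 0.0422
clock: 8.2
eef_pos: [0.5155, -0.2293, 0.0275]
orientation: [0.006, 0.707, -0.006, 0.707]
ft_force: [-0.1, -1.8, -1.0]
finger_gap: 0.0422
t 8.2 p [ 0.5155 -0.2293  0.0275] F [-0.1 -1.8 -1. ] gap 0.0422 q1,q6 [-0.519 -0.501]
axes x,y,z [[0.0, -0.0, -1.0], [0.018, 1.0, -0.0], [1.0, -0.018, 0.0]] z yaw -0.0183
```

View pics/v2.png

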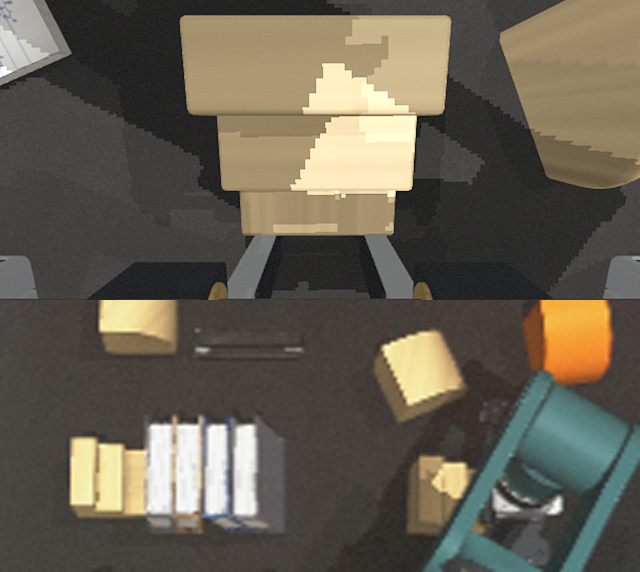

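```bash
python3 - <<'E'
from h import *
c=lambda n,a,b,z:print(n,w('t2.png',250+a/3.2,150+(b-300)/3.2,z))
c('round near foot',400,421,.002);c('round near right foot',466,388,.002);c('round left',375,372,.094)
c('round near top',395,400,.094)
c('twin crest TL',413,456,.094);c('twin crest BL',409,522,.094)
c('d top R far',256,427,.13);c('d foot far',284,440,.01);c('d foot near',284,531,.01)
c('a topL far',149,425,.137);c('a topL near',149,517,.137);c('s1 low far',146,451,.034);c('s1 low near',146,515,.034)
for q in((500,40),(548,178)):print('wrist round',w('w2.png',*q,.094),w('w2.png',*q,.002))
E
```

```text
round near foot [ 0.6079 -0.1268  0.002 ]
round near right foot [ 0.6511 -0.2052  0.002 ]
round left [ 0.6422 -0.086   0.094 ]
round near top [ 0.6106 -0.1089  0.094 ]
twin crest TL [ 0.5473 -0.1295  0.094 ]
twin crest BL [ 0.473  -0.1257  0.094 ]
d top R far [0.5659 0.0468 0.13  ]
d foot far [0.5781 0.0107 0.01  ]
d foot near [0.47   0.0078 0.01  ]
a topL far [0.5623 0.163  0.137 ]
a topL near [0.4616 0.1583 0.137 ]
s1 low far [0.5541 0.1711 0.034 ]
s1 low near [0.4793 0.1676 0.034 ]
wrist round [ 0.5691 -0.1436  0.094 ] [ 0.6135 -0.1257  0.002 ]
wrist round [ 0.5878 -0.1832  0.094 ] [ 0.6485 -0.1998  0.002 ]
```

```bash
python3 -m handwheel '[[[0,0.05,0.01],0],[[0,0.1,0.01],-0.03],[[0,0.15,0.02],-0.05],[[0,0.15,0.02],-0.05],[[0,0.15,0.02],-0.05],[[0,0.15,0.02],-0.05],[[0,0.15,0.02],-0.05],[[0,0.15,0.02],-0.05],[[0,0.15,0.02],-0.05],[[0,0.15,0.02],-0.05],[[0,0.15,0.02],-0.05],[[0,0.15,0.02],-0.05]]'
python3 -m handwheel '[[[0,0.15,0.02],-0.04],[[0,0.12,0],0],[[0,0.08,0],0],[[0,0.04,0],0],[[0,0,0],0]]'
python3 - <<'E'
from h import *
rep()
snap('wrist','w3.png');snap('side','s3.png')
a=cv2.imread('pics/w3.png')[:300];b=cv2.resize(cv2.imread('pics/s3.png')[140:250,240:420],(640,300*640//640),interpolation=cv2.INTER_CUBIC)
cv2.imwrite('pics/v3.png',np.vstack([a,b]))
E
```

```text
clock: 9.8
eef_pos: [0.5278, -0.1301, 0.0275]
orientation: [-0.016, 0.707, 0.016, 0.707]
ft_force: [-0.2, -2.6, -0.5]
finger_gap: 0.042
clock: 10.42
eef_pos: [0.5278, -0.1067, 0.0275]
orientation: [-0.017, 0.707, 0.018, 0.707]
ft_force: [0.2, -1.9, -0.2]
finger_gap: 0.0425
t 10.43 p [ 0.5278 -0.1067  0.0275] F [ 0.2 -1.9 -0.2] gap 0.0425 q1,q6 [-0.305 -0.355]
axes x,y,z [[0.0, 0.001, -1.0], [-0.05, 0.999, 0.001], [0.999, 0.05, 0.0]] z yaw 0.0498
```

View pics/v3.png

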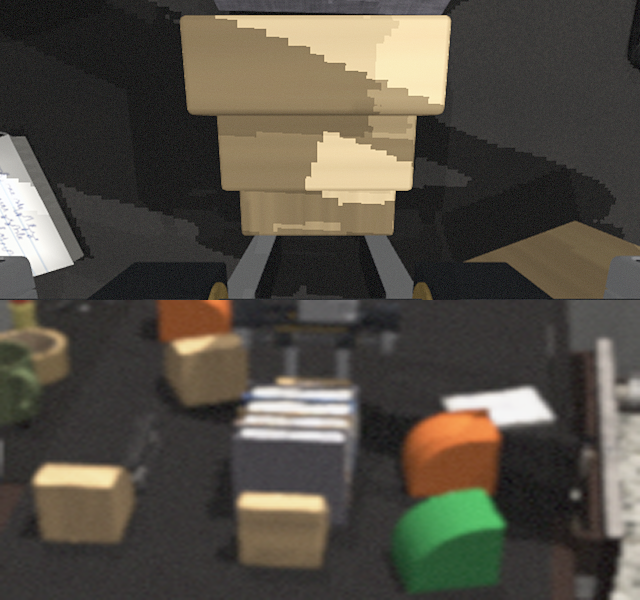

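```bash
python3 - <<'E'
from h import *
a=cv2.imread('pics/w3.png')[:60,170:470]
cv2.imwrite('pics/v4.png',cv2.resize(a,(780,300),interpolation=cv2.INTER_CUBIC))
E
```

```text
(no output)
```

View pics/v4.png

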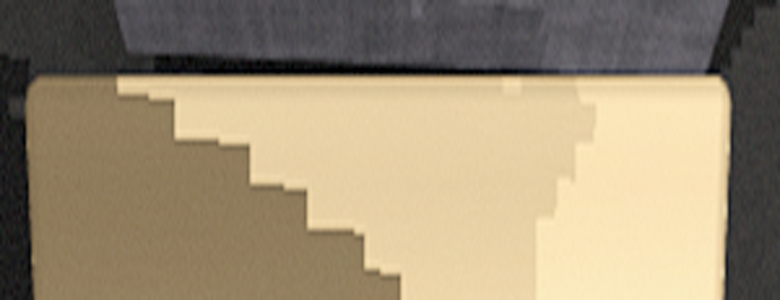

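```bash
python3 -m handwheel '[[[0,0.05,0.02],0.05],[[0,0.05,0.02],0.05],[[0,0.05,0.02],0.05],[[0,0.05,0.01],0.02],[[0,0.05,0.01],0],[[0,0.05,0.01],0],[[0,0.04,0],0],[[0,0.04,0],0],[[0,0.04,0],0],[[0,0.04,0],0],[[0,0.04,0],0],[[0,0.04,0],0]]'
python3 -m handwheel '[[[0,0.03,0],0],[[0,0.03,0],0],[[0,0.03,0],0],[[0,0.03,0],0],[[0,0,0],0]]'
python3 - <<'E'
from h import *
rep()
snap('side','s5.png');snap('top','t5.png');snap('wrist','w5.png')
b=cv2.resize(cv2.imread('pics/t5.png')[160:225,260:380],(720,390),interpolation=cv2.INTER_CUBIC)
a=cv2.resize(cv2.imread('pics/w5.png')[:60,140:500],(720,120))
cv2.imwrite('pics/v5.png',np.vstack([a,b]))
E
```

```text
clock: 12.02
eef_pos: [0.5324, -0.0759, 0.0278]
orientation: [-0.011, 0.707, 0.009, 0.707]
ft_force: [0.5, -5.8, -1.1]
finger_gap: 0.0424
clock: 12.65
eef_pos: [0.5321, -0.0684, 0.0277]
orientation: [-0.011, 0.707, 0.01, 0.707]
ft_force: [-0.2, -4.6, -0.7]
finger_gap: 0.0424
t 12.65 p [ 0.5321 -0.0684  0.0277] F [-0.2 -4.6 -0.7] gap 0.0424 q1,q6 [-0.232 -0.261]
axes x,y,z [[0.001, -0.002, -1.0], [-0.029, 1.0, -0.002], [1.0, 0.029, 0.001]] z yaw 0.0292
```

View pics/v5.png

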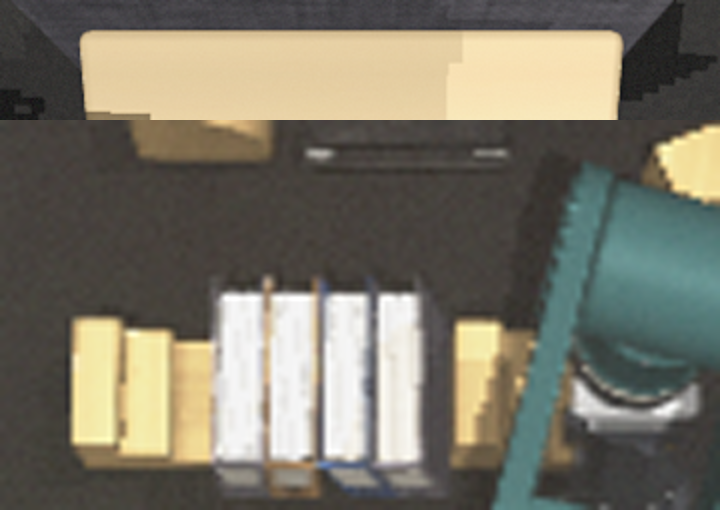

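```bash
python3 -m handwheel '[[[0,0.03,0],0],[[0,0.03,0],0],[[0,0.03,0],0],[[0,0.03,0],0],[[0,0.03,0],0],[[0,0.03,0],0]]'
python3 -m handwheel '[[[0,0.02,0],0],[[0,0.02,0],0]]'
python3 -m handwheel '[[[0,0.02,0],0],[[0,0.02,0],0]]'
python3 - <<'E'
from h import *
snap('side','s6.png');snap('top','t6.png')
b=cv2.resize(cv2.imread('pics/t6.png')[160:225,260:380],(720,390),interpolation=cv2.INTER_CUBIC)
cv2.imwrite('pics/v6.png',b)
E
```

```text
clock: 13.55
eef_pos: [0.5317, -0.0576, 0.0276]
orientation: [-0.011, 0.707, 0.01, 0.707]
ft_force: [-0.2, -5.4, 0.6]
finger_gap: 0.0422
clock: 13.8
eef_pos: [0.5316, -0.055, 0.0276]
orientation: [-0.011, 0.707, 0.01, 0.707]
ft_force: [0.5, -5.3, -0.1]
finger_gap: 0.0424
clock: 14.05
eef_pos: [0.5315, -0.0525, 0.0276]
orientation: [-0.011, 0.707, 0.01, 0.707]
ft_force: [1.2, -5.0, -0.4]
finger_gap: 0.0425
```

View pics/v6.png

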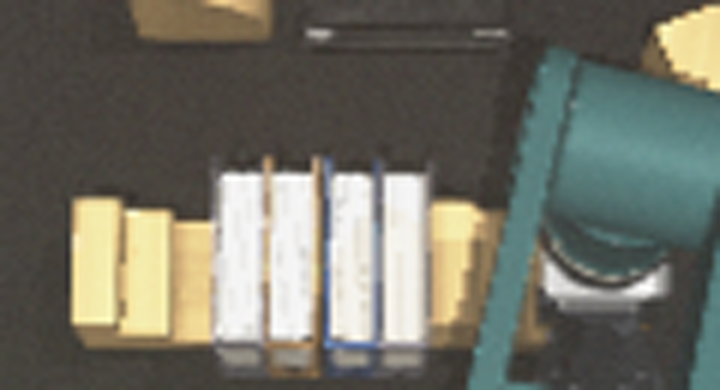

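```bash
python3 -m handwheel '[[[0,0.02,0],0],[[0,0.02,0],0]]'
python3 -m handwheel '[[[0,0.02,0],0],[[0,0.01,0],0],[[0,0,0],0]]'
python3 - <<'E'
from h import *
rep()
snap('top','t7.png')
b=cv2.resize(cv2.imread('pics/t7.png')[175:225,265:345],(800,500),interpolation=cv2.INTER_CUBIC)
cv2.imwrite('pics/v7.png',b)
E
```

```text
clock: 14.4
eef_pos: [0.5315, -0.05, 0.0276]
orientation: [-0.011, 0.707, 0.01, 0.707]
ft_force: [-0.2, -5.2, -0.7]
finger_gap: 0.0423
clock: 14.78
eef_pos: [0.5314, -0.048, 0.0276]
orientation: [-0.011, 0.707, 0.01, 0.707]
ft_force: [-0.2, -3.9, -0.2]
finger_gap: 0.0422
t 14.78 p [ 0.5314 -0.048   0.0276] F [-0.2 -3.9 -0.2] gap 0.0422 q1,q6 [-0.196 -0.225]
axes x,y,z [[0.0, -0.001, -1.0], [-0.029, 1.0, -0.001], [1.0, 0.029, 0.0]] z yaw 0.0293
```

View pics/v7.png

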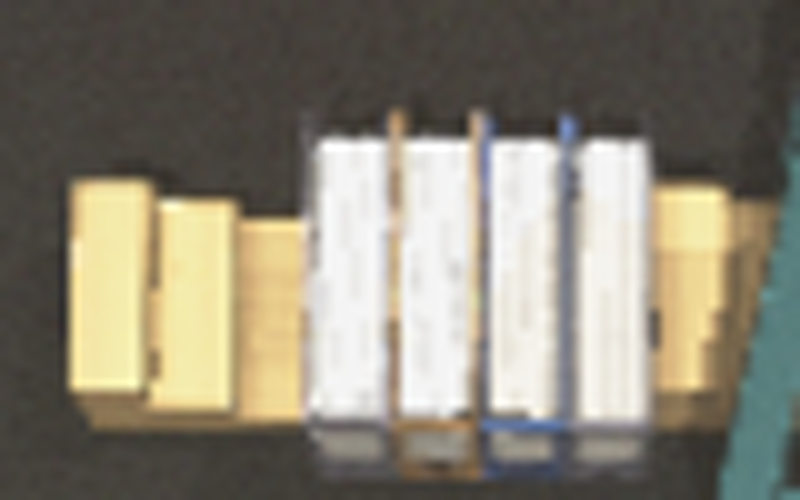

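```bash
python3 - <<'E'
from h import *
c=lambda n,a,b,z:print(n,w('t7.png',265+a/10,175+b/10,z))
c('a L',305,280,.137);c('a/b',392,280,.137);c('b/c',479,280,.137);c('c/d',567,280,.137);c('d R',652,280,.137)
c('twin crest R far',727,186,.094);c('twin crest R near',727,390,.094);c('s1 L',70,180,.094)
c('front foot d',650,478,.002);c('front foot a',318,470,.002)
print([px('t7.png',[.52,.16-.03*i,.137]) for i in range(5)])
E
```

```text
a L [0.513  0.1644 0.137 ]
a/b [0.5141 0.1344 0.137 ]
b/c [0.5152 0.1044 0.137 ]
c/d [0.5163 0.0741 0.137 ]
d R [0.5174 0.0448 0.137 ]
twin crest R far [0.5606 0.0181 0.094 ]
twin crest R near [0.487  0.0161 0.094 ]
s1 L [0.5542 0.2525 0.094 ]
front foot d [0.4676 0.0401 0.002 ]
front foot a [0.4661 0.1642 0.002 ]
[array([296.9, 201.1]), array([305.5, 201.4]), array([314.2, 201.7]), array([322.9, 202. ]), array([331.6, 202.3])]
```

```bash
python3 -m handwheel '[[[0,0.02,0],0],[[0,0.02,0],0]]'
python3 -m handwheel '[[[0,0.02,0],0],[[0,0.01,0],0]]'
```

```text
clock: 15.08
eef_pos: [0.5314, -0.0471, 0.0276]
orientation: [-0.012, 0.707, 0.009, 0.707]
ft_force: [-0.3, -10.6, -0.7]
finger_gap: 0.0421
clock: 15.32
eef_pos: [0.5314, -0.046, 0.0276]
orientation: [-0.012, 0.707, 0.009, 0.707]
ft_force: [-0.2, -10.2, -0.5]
finger_gap: 0.0424
```

```bash
python3 -m handwheel '[[[0,-0.05,0],0],[[0,-0.2,0],0],[[0,-0.5,0],0],[[0,-0.5,0],0],[[0,-0.5,0],0],[[-0.5,-0.5,0],0],[[-0.8,-0.3,0],0],[[-0.8,-0.3,0],0],[[-0.8,-0.3,-0.5],0],[[0,-0.3,-0.8],0],[[0,0,-0.5],0],[[0,0,0],0]]'
python3 - <<'E'
from h import *
rep()
snap('top','t8.png');snap('side','s8.png')
b=cv2.resize(cv2.imread('pics/t8.png')[175:225,265:365],(800,400),interpolation=cv2.INTER_CUBIC)
a=np.zeros((200,800,3),np.uint8);q=cv2.resize(cv2.imread('pics/s8.png')[150:250,240:420],(360,200));a[:,:360]=q
cv2.imwrite('pics/v8.png',np.vstack([b,a]))
E
```

```text
clock: 16.82
eef_pos: [0.4283, -0.2534, 0.2018]
orientation: [-0.009, 0.707, 0.01, 0.707]
ft_force: [1.3, 1.0, -0.4]
finger_gap: 0.0423
t 16.82 p [ 0.4283 -0.2534  0.2018] F [ 1.3  1.  -0.4] gap 0.0423 q1,q6 [-0.649 -0.677]
axes x,y,z [[0.001, 0.001, -1.0], [-0.028, 1.0, 0.001], [1.0, 0.028, 0.001]] z yaw 0.0277
```

View pics/v8.png

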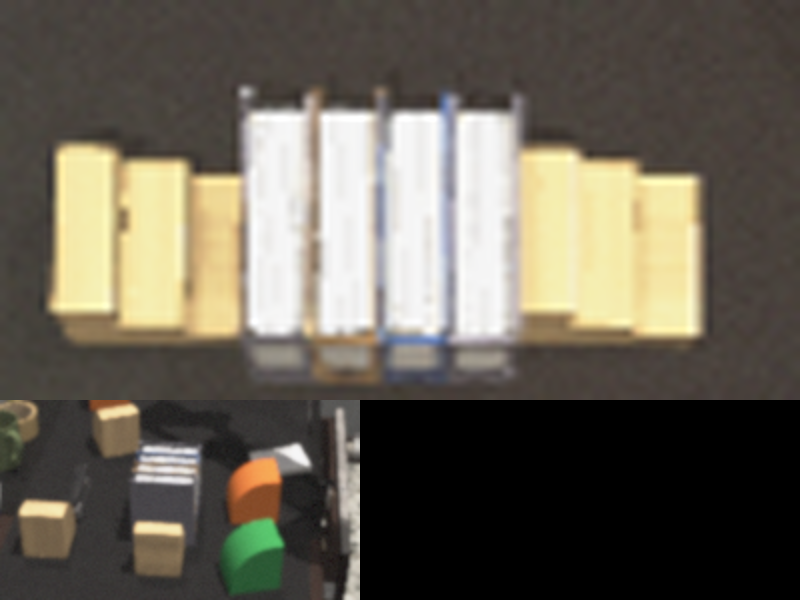

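```bash
python3 - <<'E'
from h import *
c=lambda n,a,b,z:print(n,w('t8.png',265+a/8,175+b/8,z))
c('s1 L',55,147,.094);c('aL',243,220,.137);c('dR',520,220,.137);c('twin back far',701,177,.034);c('twin back near',701,337,.034)
from rig import hand_in
print(hand_in())
E
```

```text
s1 L [0.5529 0.2528 0.094 ]
aL [0.5148 0.1649 0.137 ]
dR [0.5191 0.0456 0.137 ]
twin back far [ 0.5621 -0.04    0.034 ]
twin back near [ 0.4871 -0.0415  0.034 ]
the job is handed in; nothing more can be done
None
```

I pushed the stepped twin (`step_end_2`) flat face first up to the row, and the four files now stand upright and closed up between the two stepped bookends. The job is handed in at about 17 s of the 54 s; no verdict was reported.

- **Choice of twin:** the bookend at the row is stepped, so its twin was the loose stepped one in line with the row. I pushed it low on its back with both fingertips spread, correcting its heading on the way. I stopped when the push force rose from about 5 N to 10.6 N, the sign that everything was touching.
- **Final top picture:** the file tops span 119 mm, against 120 mm for four touching files. The twin's origin lies about 148 mm from `file_a`'s along the row, against 147.5 mm when all touch.
- **Centring and squareness:** the twin sits a few mm off the row's middle line and is square to it within a few hundredths of a radian.
- **Nothing else disturbed:** the bookend at the row measured the same to within about 2 mm. The gripper went nowhere near the spare and round bookends, the calculator or the stapler, and those in view looked unmoved. I did not measure them afterwards.
- **Disagreements:**
  - The top camera read x about 7 mm lower than the wrist camera and tool. I steered by the wrist view, well inside the 30 mm allowance.
  - The bookend already at the row appears to stand with its stairs towards the files and its flat face outwards. I left it that way.

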